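# Slide a standing glass diffuser into its bay and close the bar

## Task

Push the standing glass light diffuser along the bench, low on its brass collar so that it slides upright, into the open plywood bay until it reaches the back board. Then push the yellow swing bar fully shut across the mouth behind it and move clear. Do not tip or lift the diffuser, and leave the other things on the bench where they are.

Things in the scene. Friction and masses are not known exactly. Their poses are not given: they have to be found in the camera images.
- diffuser: Loose white glass light diffuser standing on its brass collar, 0.3 to 0.55 kg, 190 mm tall, round: collar 60 mm across and 30 mm high, glass above 56 mm across, domed top. Origin at the centre of the underside, z up. Pushed high on the glass it tips; on the collar it slides. A gripper's wide body can bump the glass: tilt the tool, tips leading, or keep the body clear.
- bay: Fixed plywood bay without floor: back board and two side boards, 26 mm high, 16 mm thick, 120 mm apart inside. Origin at bench level where the diffuser's axis stands when it touches the back board midway; +x points into the bay (roughly world +y, robot's left), z up. Inner faces: back board x = +30 mm, sides y = +60 and -60 mm.
- bay_mouth (a point): Middle of the bay's open mouth at bench level, 42 mm before the bay's origin (bay x = -42 mm), where the side boards end. Same axes as the bay.
- gate_bar (a joint): Angle (rad) of the yellow swing bar: 0 = shut across the mouth, at its stop; it opens counter-clockwise from above, to 2.2. Starts at 1.8 to 2.1, stays where left, swings with under 1 N. At 0 it points along the bay's +y, at 1.57 along its -x. The bar is 14 mm thick, from 10 to 150 mm from its pivot, 4 to 26 mm above the bench. Shut, it clears a fully home diffuser by 15 mm.
- gate_pivot (a point): Pivot of the yellow bar at bench level, at x = -52, y = -68 mm in the bay's frame, on the side away from the robot: a steel post 18 mm across, with a cap, 35 mm high.
- gate_end (a point): Middle of the free end of the yellow swing bar, 150 mm from the pivot and 15 mm above the bench.
- elec_box: Bystander: blue plastic electrical box, 85 x 85 x 45 mm, loose, towards the far side of the bench. Origin at the centre of the underside.
- glue: Bystander: yellow plastic bottle with red cap, 52 mm across, 160 mm tall, loose, towards the far side. Origin at the centre of the underside.
- bolt: Bystander: stainless steel bolt standing on its head, 55 mm tall, head 30 mm across, loose, near the robot. Origin at the centre of the underside.
- wood_block: Bystander: small plain wooden block, 70 x 40 x 30 mm, loose, to the robot's right. Origin at the centre of the underside.
- driver: Bystander: screwdriver with orange handle lying on the bench near the robot, roughly crosswise, loose. Origin on the bench below its middle.
Things that resemble listed ones, but are neither listed nor needed, are in the scene too. There is more than one size of the bay; the one meant has the size given above.

How it is judged:
By the outcome, as a careful person would: the job done as asked, in the order asked, and still so for the second after the job is handed in, with the robot touching nothing.
It also fails if it takes over 72 s, if anything falls off the work surface, if the arm or the gripper's body presses on something with over 40 N, if the wrist force passes 120 N, or if a joint passes its speed limit or range.

## Robot

A 6-joint arm with a two-finger parallel gripper is mounted at the origin on the work surface. World frame = base frame: x ahead of the robot, y to its left, z up, the work surface at z = 0. Lengths are in m, angles in rad, forces in N, time in s.
With the tool pointing down it reaches from about 0.3 to 0.775 m from the base axis. Payload 14.6 kg.
Tool frame: the origin (TCP) lies on the centre line of the jaws, within the pads' length; the fingertips stand 17 mm ahead of it and the grasp point (between the pads) lies 2 mm behind it; z points along the fingers, x is the direction in which the jaws open and shut, and the axes are right-handed (so a half turn about z gives the same grasp; the last joint's range is limited). The gripper opens to 94 mm and grips with 3 to 60 N. Pads are 16 mm wide; open, the fingers measure 119 mm over their backs; the gripper's body (75 mm by 177 mm) begins 78 mm behind the grasp point.
Start: joints at [-1.321, 0.3, 1.521, -0, 1.321, -0.067], TCP at [0.171, -0.523, 0.222] pointing down, gripper open.
Joint ranges: [-3.03, 3.03], [-0.79, 2.21], [0.23, 2.52], [-1.04, 4.18], [0, 3.07], [-2.55, 2.55]. Speed limits (rad/s): [2.22, 2.22, 2.57, 3.14, 3.14, 3.14].

## Interface

Orientations are given as [roll, pitch, yaw] about the fixed x, y, z axes, in that order (R = Rz(yaw) Ry(pitch) Rx(roll)).
In Python, from station import ctrl gives the robot as it stands. The module is installed in compiled form; this text tells all that it offers.
- The arm moves only by the tool drive_tool, never from a script. Its argument "increments" is a list of rows, each a list of 3 entries, a list of its own where there are three numbers: the turn, a rotation vector about the tool's x, y, z in degrees, then the shift along the tool's x, y, z in mm, then the opening, from 0 (shut) to 1 (fully open). In form: [[[ax, ay, az], [dx, dy, dz], hand], ...]. A call has 1 to 20 rows; each row shifts and turns the commanded pose from where the row before left it, along the tool's axes as they then stand; what a row does not reach is not made up. A row lasts 1/8 s, in which the tool goes at most 62.5 mm and 10.7 degrees, less where a joint would pass 70% of its speed; a pose out of reach is approached as far as the arm can. A call with a gripper value outside its range is refused whole. The fingers move at their own pace and stop on an object; "squeeze" is the grip in N (left out, the last holds). Time passes only in rows, so rows that do not move let the fingers close. It gives the time, the measured TCP pose, the force and the opening at its end, in the units of the state.
- ctrl.get_obs(): the state, without advancing time (a new reading comes with each control period).
- ctrl.camera(name): name is "side" or "top" or "wrist"; returns the picture (384x512x3 uint8, red, green, blue); there is no depth.
- ctrl.calibration(name): a dict with "fx", "fy", "cx", "cy" (pixels), "rvec" (rotation vector, rad) and "tvec" (3), from world to camera coordinates, as OpenCV has them. Camera axes: x right, y down, z forward; pixel columns grow to the right and rows downward; lengths in m; the calibration is good to about 2 mm. A picture is of the moment at which its call begins: read the wrist's pose just before it. calibration takes no time and is no camera call; for the wrist camera it gives the pose at the moment of the call.
- ctrl.hand_in(): hands the job in, once; it reports no verdict.
The state is a dict: "time_s": time; "qpos": joint angles; "joint_vel": joint speeds; "tau": joint torques, N m; "ee_pos": TCP position; "eef_rot": TCP orientation; "force": force on the tool from outside, world axes, zero at the start; "moment": the same for the moment, N m; "grip_width": finger opening in m.
Only numpy, scipy, OpenCV 4.12 (cv2) and the standard library are available. Lean on these libraries where they do the work, as an engineer would, in place of code of your own. Each camera call takes 0.05 s, during which the arm holds its last target.

## Working session

There is one attempt and no reset: what is moved stays moved. The work goes in short steps, Python scripts to look and compute and a tool call to move; the robot and the scene stay as the last step left them, time stands still between calls to the robot, and variables do not carry over. Pictures are saved under pics/ and viewed, and the job is handed in when it is done.

Besides the shell and the picture viewer there is one more tool, called after ">>>" as a command line: name --argument value ..., lists and objects as JSON in quotes. drive_tool: Moves the arm, as the interface text tells. Its arguments: {"type":"object","properties":{"increments":{"type":"array"},"squeeze":{"type":"number"}},"required":["increments"]}

```bash
mkdir -p pics; python3 - <<'E'
from station import ctrl
import cv2
o=ctrl.get_obs();print({k:o[k] for k in('time_s','ee_pos','eef_rot','force','grip_width')})
for n in('top','side'):
    im=ctrl.camera(n);cv2.imwrite(f'pics/{n}0.png',im[:,:,::-1]);print(n,ctrl.calibration(n))
E
```

```text
{'time_s': 0.0, 'ee_pos': array([ 0.17125759, -0.52240785,  0.221881  ]), 'eef_rot': array([-3.14152051e+00,  1.13951874e-03, -1.25404399e+00]), 'force': array([ 0.42071038, -0.25053903,  0.04738976]), 'grip_width': 0.09336336059241557}
top {'fx': 499.6829631349554, 'fy': 499.6829631349554, 'cx': 254.48590495964453, 'cy': 191.0828748015962, 'rvec': array([ 2.17418511, -2.14418966,  0.13618722]), 'tvec': array([-0.08440696,  0.4916726 ,  1.36501109])}
side {'fx': 374.78368014059913, 'fy': 374.78368014059913, 'cx': 251.2146030269362, 'cy': 195.7948089689588, 'rvec': array([ 0.25667111, -2.90041722,  1.00593148]), 'tvec': array([0.47069703, 0.14390789, 0.88045347])}
```

View pics/top0.png

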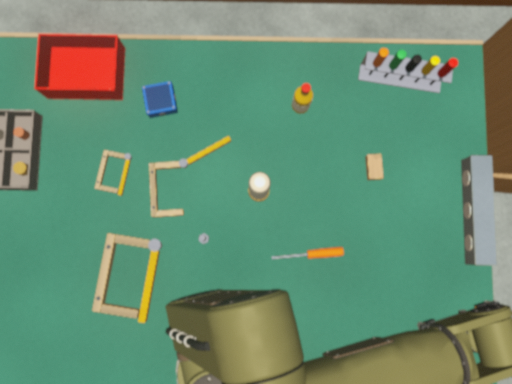

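View pics/side0.png

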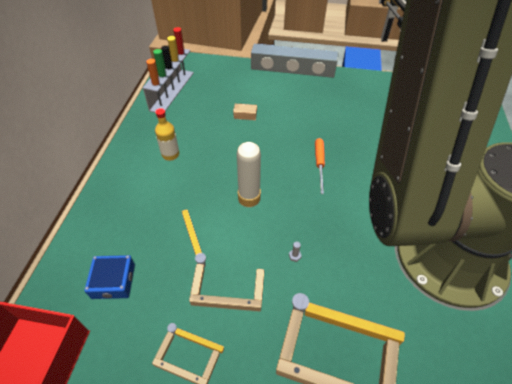

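The top view shows the open middle bay at about (150–185, 160–217), its bar reaching from (183,163) to (229,138), and the diffuser top at (259,183). The bolt is at (204,239), the driver at (308,254) and the glue at (303,97). The small and large bays are shut decoys. I'll zoom in and measure.

```bash
cat > h.py <<'E'
from station import ctrl
import cv2, numpy as np
def cal(n):
    c=ctrl.calibration(n);K=np.array([[c['fx'],0,c['cx']],[0,c['fy'],c['cy']],[0,0,1]]);return K,c['rvec'],c['tvec']
def ray(n,uv,z,C=None):
    K,r,t=C or cal(n);R=cv2.Rodrigues(r)[0];o=-R.T@t;d=R.T@np.linalg.inv(K)@np.array([*uv,1.]);return o+d*(z-o[2])/d[2]
def proj(n,P,C=None):
    K,r,t=C or cal(n);return cv2.projectPoints(np.array(P,float).reshape(-1,1,3),r,t,K,None)[0].reshape(-1,2)
E
python3 - <<'E'
from h import *
t=cv2.imread('pics/top0.png');s=cv2.imread('pics/side0.png')
cv2.imwrite('pics/topz.png',cv2.resize(t[120:250,130:310],None,fx=4.4,fy=4.4,interpolation=cv2.INTER_CUBIC))
cv2.imwrite('pics/sidez.png',cv2.resize(s[130:320,165:335],None,fx=3.1,fy=3.1,interpolation=cv2.INTER_CUBIC))
for im,n,zs in((t,'top',.015),(s,'side',.015)):
    hsv=cv2.cvtColor(im,cv2.COLOR_BGR2HSV)
    for nm,lo,hi in(('yellow',(18,140,120),(32,255,255)),('wood',(8,25,140),(25,130,255)),):
        m=cv2.inRange(hsv,lo,hi)
        for c in cv2.findContours(m,0,2)[0]:
            if cv2.contourArea(c)>40:
                r=cv2.minAreaRect(c);print(n,nm,cv2.boundingRect(c),np.round(cv2.boxPoints(r)).tolist(),cv2.contourArea(c))
print(ray('top',(0,0),0),ray('top',(511,0),0),ray('top',(0,383),0))
for nm,uv,z in(('diff top',(259.5,182),.175),('bolt',(204,239),.055),('glue',(306,89),.16),('block',(375,166),.03),('box',(159,98),.045)):print(nm,ray('top',uv,z))
E
```

```text
top yellow (138, 252, 21, 71) [[137.0, 321.0], [150.0, 250.0], [158.0, 252.0], [145.0, 323.0]] 496.0
top yellow (309, 250, 33, 6) [[309.0, 252.0], [341.0, 250.0], [341.0, 253.0], [309.0, 255.0]] 72.0
top yellow (15, 164, 12, 10) [[15.0, 164.0], [26.0, 164.0], [26.0, 173.0], [15.0, 173.0]] 77.0
top yellow (118, 160, 12, 35) [[117.0, 194.0], [126.0, 159.0], [130.0, 160.0], [121.0, 195.0]] 112.5
top yellow (188, 137, 42, 27) [[186.0, 159.0], [228.0, 136.0], [231.0, 140.0], [189.0, 164.0]] 205.5
top yellow (295, 87, 18, 18) [[292.0, 102.0], [297.0, 86.0], [313.0, 91.0], [309.0, 107.0]] 185.5
top yellow (429, 56, 11, 11) [[428.0, 62.0], [435.0, 54.0], [441.0, 60.0], [433.0, 67.0]] 67.0
top wood (93, 234, 57, 84) [[92.0, 310.0], [105.0, 233.0], [150.0, 240.0], [137.0, 318.0]] 1078.5
top wood (493, 173, 19, 6) [[493.0, 173.0], [511.0, 173.0], [511.0, 178.0], [493.0, 178.0]] 77.0
top wood (250, 173, 20, 21) [[250.0, 173.0], [269.0, 173.0], [269.0, 193.0], [250.0, 193.0]] 299.0
top wood (150, 161, 33, 56) [[149.0, 162.0], [180.0, 161.0], [182.0, 215.0], [151.0, 216.0]] 487.0
top wood (367, 15
[... 2132 characters left out ...]
0.5
side wood (149, 34, 19, 14) [[148.0, 45.0], [157.0, 33.0], [169.0, 42.0], [159.0, 54.0]] 136.5
side wood (351, 0, 32, 8) [[351.0, 0.0], [382.0, 0.0], [382.0, 7.0], [351.0, 7.0]] 165.5
side wood (268, 0, 131, 47) [[268.0, 35.0], [271.0, -7.0], [401.0, 5.0], [397.0, 47.0]] 1823.0
side wood (183, 0, 90, 58) [[182.0, 43.0], [271.0, -2.0], [290.0, 37.0], [201.0, 82.0]] 803.5
[1.06139637 0.69099715 0.        ] [ 1.08536639 -0.83969267  0.        ] [-0.03908666  0.60723302  0.        ]
diff top [ 0.49803379 -0.08952465  0.175     ]
bolt [0.35699535 0.05749871 0.055     ]
glue [ 0.74587742 -0.20747601  0.16      ]
block [ 0.56874721 -0.41564848  0.03      ]
box [0.75225458 0.19593924 0.045     ]
```

View pics/topz.png

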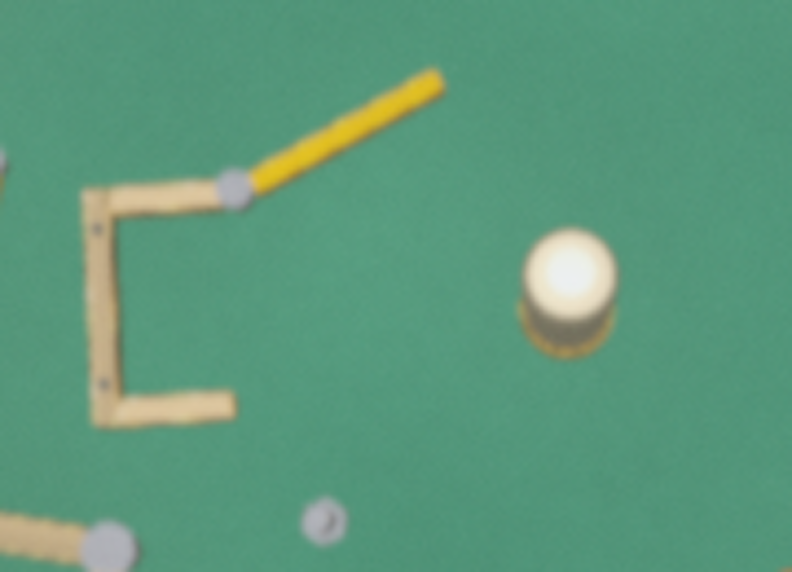

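View pics/sidez.png

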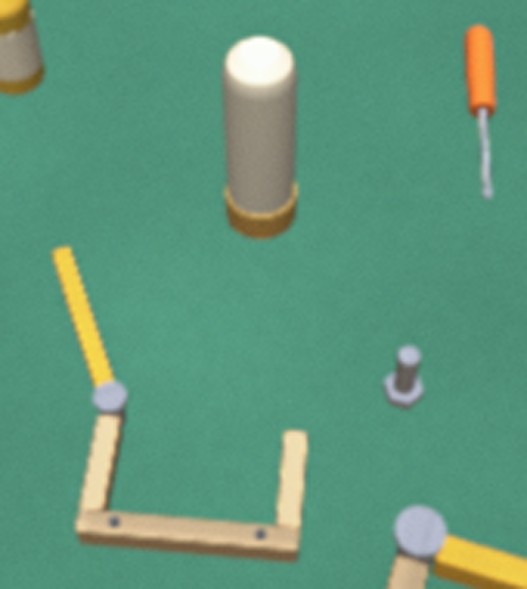

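```bash
python3 - <<'E'
from h import *
T=lambda X,Y:((X+.5)/4.4-.5+130,(Y+.5)/4.4-.5+120)
S=lambda X,Y:((X+.5)/3.1-.5+165,(Y+.5)/3.1-.5+130)
pts=dict(backfar=(83,190,.026),backnear=(93,427,.026),infar=(112,215,.026),innear=(118,398,.026),nendin=(235,392,.026),nendout=(236,418,.026),pivot=(235,189,.035),barend=(437,81,.026),dome=(571,274,.165),)
W={k:ray('top',T(a,b),z) for k,(a,b,z) in pts.items()}
for k,v in W.items():print(k,v.round(4))
sp=dict(backfar=(78,525,.026),backnear=(300,540,.026),infar=(107,512,.026),innear=(280,525,.026),nendout=(307,434,.026),nendin=(283,432,.026),pivot=(110,396,.035),barend=(62,249,.026),collarTopL=(225,190,.03),ctr=(296,190,.03))
for k,(a,b,z) in sp.items():print('side',k,ray('side',S(a,b),z).round(4))
print('diff bottom front side', ray('side',S(261,237),0).round(4),'top',ray('top',T(567,357),0.0).round(4))
for n in('top','side'):
    K,r,t=cal(n);print(n,(-cv2.Rodrigues(r)[0].T@t).round(3))
E
```

```text
backfar [0.5695 0.2223 0.026 ]
backnear [0.4176 0.21   0.026 ]
infar [0.5535 0.2032 0.026 ]
innear [0.4362 0.1949 0.026 ]
nendin [0.441 0.121 0.026]
nendout [0.4245 0.1198 0.026 ]
pivot [0.5699 0.1237 0.035 ]
barend [ 0.6441 -0.003   0.026 ]
dome [ 0.4997 -0.0894  0.165 ]
side backfar [0.5708 0.2176 0.026 ]
side backnear [0.4202 0.2015 0.026 ]
side infar [0.5538 0.2051 0.026 ]
side innear [0.4353 0.1935 0.026 ]
side nendout [0.4279 0.1228 0.026 ]
side nendin [0.4451 0.1243 0.026 ]
side pivot [0.5728 0.1224 0.035 ]
side barend [ 0.6478 -0.0048  0.026 ]
side collarTopL [ 0.5299 -0.0845  0.03  ]
side ctr [ 0.4717 -0.0948  0.03  ]
diff bottom front side [ 0.4959 -0.0637 -0.    ] top [ 0.469  -0.0894  0.    ]
top [ 0.321 -0.075  1.415]
side [0.385 0.508 0.782]
```

>>> drive_tool --increments '[[[0,0,-9],[0,0,0],0.37],[[0,0,-9],[0,0,0],0.37],[[0,0,-9],[0,0,0],0.37],[[0,0,-9],[0,0,0],0.37],[[0,0,-9],[0,0,0],0.37],[[0,0,-9],[0,0,0],0.37],[[0,0,-9],[0,0,0],0.37],[[0,0,-8.8],[0,0,0],0.37],[[0,0,0],[27,-27,0],0.37],[[0,0,0],[27,-27,0],0.37],[[0,0,0],[27,-27,0],0.37],[[0,0,0],[27,-27,0],0.37],[[0,0,0],[27,-27,0],0.37],[[0,0,0],[27,-27,0],0.37],[[0,0,0],[27,-27,0],0.37],[[0,0,0],[27,-27,0],0.37],[[0,0,0],[27,-27,0],0.37],[[0,0,0],[27,-27,0],0.37],[[0,0,0],[27,-27,0],0.37],[[0,0,0],[27,-27,0],0.37]]'

```text
time_s: 2.6
ee_pos: [0.4963, -0.1978, 0.2222]
eef_rot: [-3.141, 0.0, -0.001]
force: [-0.3, 0.6, -0.9]
grip_width: 0.0348
```

>>> drive_tool --increments '[[[10,0,0],[0,0,0],0.37],[[10,0,0],[0,0,0],0.37],[[10,0,0],[0,0,0],0.37],[[10,0,0],[0,0,0],0.37],[[0,0,0],[0,0,0],0.37]]'

```text
time_s: 3.22
ee_pos: [0.495, -0.2, 0.2204]
eef_rot: [-2.441, 0.003, -0.003]
force: [-0.0, 0.1, -0.6]
grip_width: 0.0345
```

```bash
python3 - <<'E'
from h import *
o=ctrl.get_obs();print(o['ee_pos'],o['eef_rot'],o['qpos'])
a=ctrl.camera('side');b=ctrl.camera('wrist')
cv2.imwrite('pics/s1.png',a[:,:,::-1]);cv2.imwrite('pics/w1.png',b[:,:,::-1])
E
```

```text
[ 0.49504503 -0.19997789  0.2204426 ] [-2.44104161  0.00317951 -0.00316099] [-0.69286379  0.49491298  1.39725709  0.52519819  1.72084863 -0.73583644]
```

View pics/s1.png

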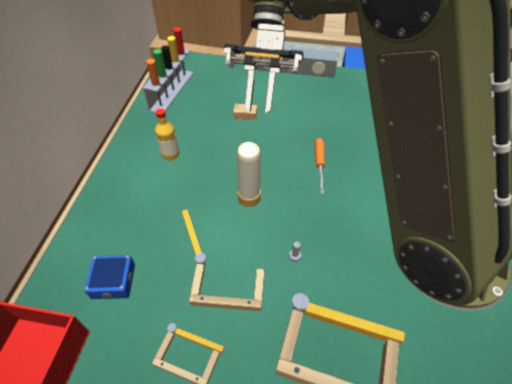

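View pics/w1.png

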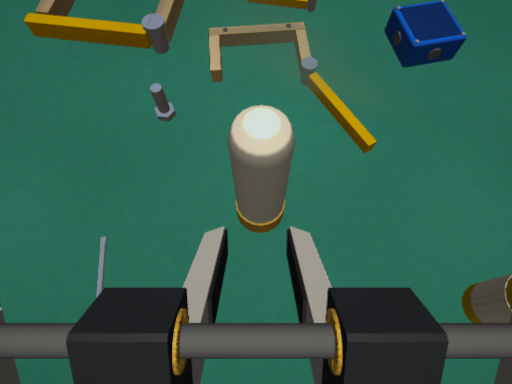

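>>> drive_tool --increments '[[[0,0,0],[0.5,15.3,18.2],0.37],[[0,0,0],[0.5,15.3,18.2],0.37],[[0,0,0],[0.5,15.3,18.2],0.37],[[0,0,0],[0.5,15.3,18.2],0.37],[[0,0,0],[0.5,15.3,18.2],0.37],[[0,0,0],[0.5,15.3,18.2],0.37],[[0,0,0],[0.5,15.3,18.2],0.37],[[0,0,0],[0.5,15.3,18.2],0.37],[[0,0,0],[0,0,0],0.37],[[0,0,0],[0,0,0],0.37]]'

```text
time_s: 4.58
ee_pos: [0.4999, -0.1993, 0.0327]
eef_rot: [-2.444, -0.001, -0.001]
force: [1.0, 0.5, 0.1]
grip_width: 0.035
```

```bash
python3 - <<'E'
from h import *
o=ctrl.get_obs();print(o['ee_pos'],o['eef_rot'])
a=ctrl.camera('side');b=ctrl.camera('wrist')
cv2.imwrite('pics/s2.png',np.hstack([a,b])[:,:,::-1][:, ::1]);
cv2.imwrite('pics/s2.png',cv2.resize(cv2.imread('pics/s2.png'),(800,300)))
cv2.imwrite('pics/s2z.png',cv2.resize(a[80:230,180:330,::-1],None,fx=4,fy=4))
E
```

```text
[ 0.49989461 -0.19928013  0.03274414] [-2.44397209e+00 -6.34739288e-04 -8.41632034e-04]
```

View pics/s2.png

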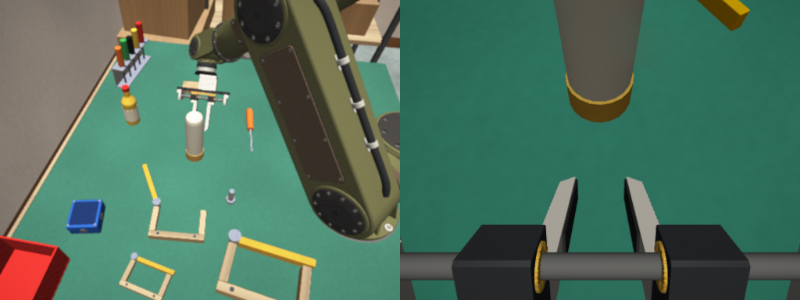

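View pics/s2z.png

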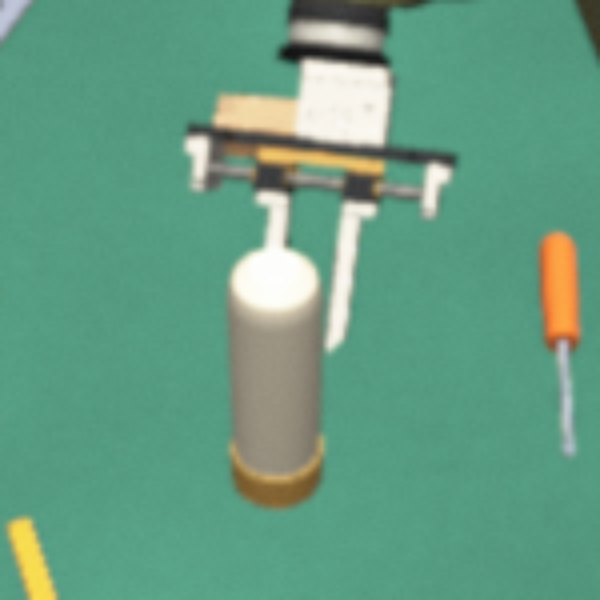

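>>> drive_tool --increments '[[[0,0,0],[0,2.3,2.7],0.37],[[0,0,0],[0,2.3,2.7],0.37],[[0,0,0],[0,-7.7,6.4],0.37],[[0,0,0],[0,-7.7,6.4],0.37],[[0,0,0],[0,-7.7,6.4],0.37],[[0,0,0],[0,-7.7,6.4],0.37],[[0,0,0],[0,-7.7,6.4],0.37],[[0,0,0],[0,-2.3,1.9],0.37],[[0,0,0],[0,-2.3,1.9],0.37],[[0,0,0],[0,-2.3,1.9],0.37],[[0,0,0],[0,-2.3,1.9],0.37],[[0,0,0],[0,-2.3,1.9],0.37],[[0,0,0],[0,-2.3,1.9],0.37],[[0,0,0],[0,-2.3,1.9],0.37],[[0,0,0],[0,-2.3,1.9],0.37],[[0,0,0],[0,-2.3,1.9],0.37],[[0,0,0],[0,-2.3,1.9],0.37],[[0,0,0],[0,-2.3,1.9],0.37],[[0,0,0],[0,-2.3,1.9],0.37]]'

```text
time_s: 7.05
ee_pos: [0.4997, -0.1131, 0.0256]
eef_rot: [-2.443, 0.0, -0.001]
force: [-0.2, -1.4, -0.1]
grip_width: 0.0347
```

```bash
python3 - <<'E'
from h import *
a=ctrl.camera('side');b=ctrl.camera('wrist')
cv2.imwrite('pics/s3.png',cv2.resize(np.hstack([a[80:320,150:350],b[:240,:]])[:,:,::-1],(798,269)))
E
```

```text
(no output)
```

View pics/s3.png

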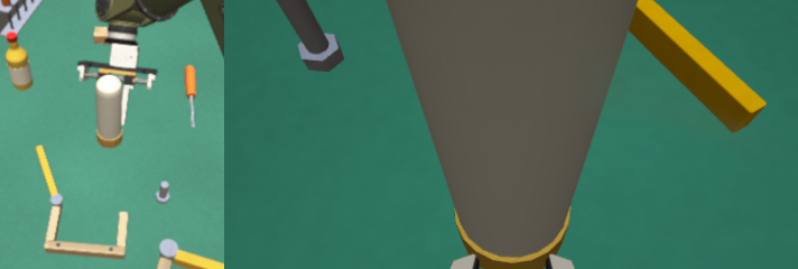

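>>> drive_tool --increments '[[[0,0,0],[0,-3.1,2.6],0.37],[[0,0,0],[0,-4.6,3.86],0.37],[[0,0,0],[-0.1,-4.6,3.86],0.37],[[0,0,0],[-0.1,-4.6,3.86],0.37],[[0,0,0],[-0.1,-4.6,3.86],0.37],[[0,0,0],[-0.1,-4.6,3.86],0.37],[[0,0,0],[-0.1,-4.6,3.86],0.37],[[0,0,0],[-0.1,-4.6,3.86],0.37],[[0,0,0],[-0.1,-4.6,3.86],0.37],[[0,0,0],[-0.1,-4.6,3.86],0.37],[[0,0,0],[-0.1,-4.6,3.86],0.37],[[0,0,0],[-0.1,-4.6,3.86],0.37],[[0,0,0],[-0.1,-4.6,3.86],0.37],[[0,0,0],[-0.1,-4.6,3.86],0.37],[[0,0,0],[-0.1,-4.6,3.86],0.37],[[0,0,0],[-0.1,-4.6,3.86],0.37],[[0,0,0],[-0.1,-4.6,3.86],0.37],[[0,0,0],[-0.1,-4.6,3.86],0.37],[[0,0,0],[-0.1,-4.6,3.86],0.37],[[0,0,0],[-0.1,-3.1,2.6],0.37]]'

```text
time_s: 9.65
ee_pos: [0.4979, 0.0033, 0.0256]
eef_rot: [-2.443, 0.0, -0.001]
force: [-0.3, -1.6, -0.4]
grip_width: 0.0347
```

```bash
python3 - <<'E'
from h import *
a=ctrl.camera('side');b=ctrl.camera('wrist')
cv2.imwrite('pics/s4.png',cv2.resize(np.hstack([a[80:320,150:350],b[:240,:]])[:,:,::-1],(798,269)))
E
```

```text
(no output)
```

View pics/s4.png

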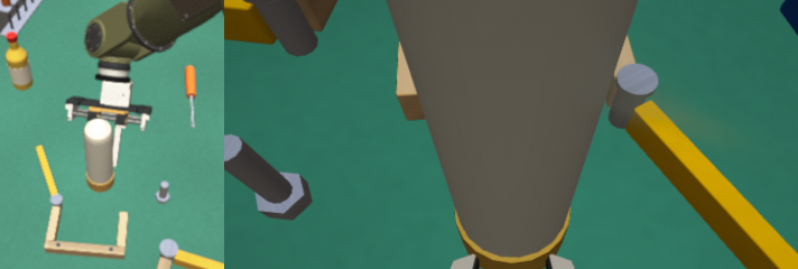

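>>> drive_tool --increments '[[[0,0,0],[0,-3.1,2.6],0.37],[[0,0,0],[0,-4.6,3.86],0.37],[[0,0,0],[0,-4.6,3.86],0.37],[[0,0,0],[0,-4.6,3.86],0.37],[[0,0,0],[0,-4.6,3.86],0.37],[[0,0,0],[0,-4.6,3.86],0.37],[[0,0,0],[0,-4.6,3.86],0.37],[[0,0,0],[0,-4.6,3.86],0.37],[[0,0,0],[0,-4.6,3.86],0.37],[[0,0,0],[0,-4.6,3.86],0.37],[[0,0,0],[0,-4.6,3.86],0.37],[[0,0,0],[0,-4.6,3.86],0.37],[[0,0,0],[0,-4.6,3.86],0.37],[[0,0,0],[0,-4.6,3.86],0.37],[[0,0,0],[0,-4.6,3.86],0.37],[[0,0,0],[0,-4.6,3.86],0.37],[[0,0,0],[0,-4.6,3.86],0.37],[[0,0,0],[0,-3.1,2.6],0.37]]'

```text
time_s: 12.0
ee_pos: [0.498, 0.1075, 0.0256]
eef_rot: [-2.443, 0.0, -0.001]
force: [-0.7, -1.9, -0.1]
grip_width: 0.035
```

```bash
python3 - <<'E'
from h import *
a=ctrl.camera('side');b=ctrl.camera('top')
cv2.imwrite('pics/s5.png',cv2.resize(np.hstack([a[120:320,150:350],b[80:280,120:320]])[:,:,::-1],(800,400)))
E
```

```text
(no output)
```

View pics/s5.png

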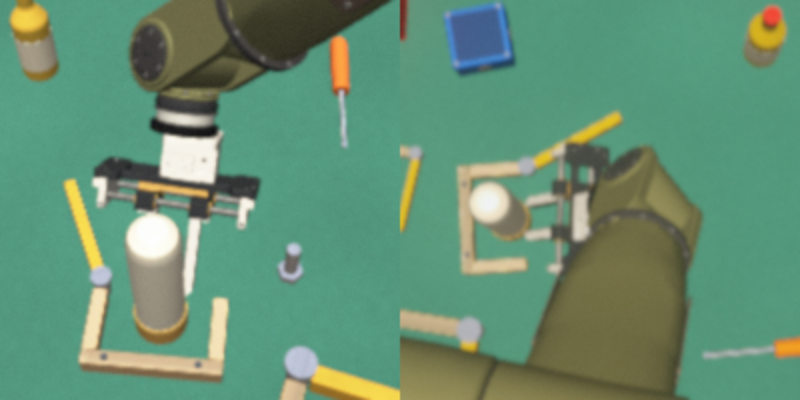

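>>> drive_tool --increments '[[[0,0,0],[0,-2.3,1.93],0.37],[[0,0,0],[0,-2.3,1.93],0.37],[[0,0,0],[0,-2.3,1.93],0.37],[[0,0,0],[0,-2.3,1.93],0.37],[[0,0,0],[0,-1.6,1.3],0.37],[[0,0,0],[0,-1.0,0.8],0.37]]'

```text
time_s: 12.85
ee_pos: [0.4981, 0.1226, 0.0257]
eef_rot: [-2.444, 0.0, -0.001]
force: [-1.5, -1.0, -0.1]
grip_width: 0.0349
```

>>> drive_tool --increments '[[[0,0,0],[0,-1.1,1.0],0.37],[[0,0,0],[0,-1.1,1.0],0.37]]'

```text
time_s: 13.1
ee_pos: [0.4981, 0.1254, 0.0256]
eef_rot: [-2.443, -0.0, -0.001]
force: [-1.1, -1.9, -0.5]
grip_width: 0.0347
```

>>> drive_tool --increments '[[[0,0,0],[0,-0.8,0.65],0.37],[[0,0,0],[0,-0.8,0.65],0.37]]'

```text
time_s: 13.35
ee_pos: [0.4981, 0.1275, 0.0257]
eef_rot: [-2.443, -0.0, -0.001]
force: [-0.7, -1.6, 0.2]
grip_width: 0.0345
```

>>> drive_tool --increments '[[[0,0,0],[0,-0.8,0.65],0.37],[[0,0,0],[0,-0.8,0.65],0.37]]'

```text
time_s: 13.6
ee_pos: [0.4981, 0.1296, 0.0257]
eef_rot: [-2.443, 0.0, -0.001]
force: [0.4, -2.3, -0.3]
grip_width: 0.0353
```

```bash
python3 - <<'E'
from h import *
a=ctrl.camera('side');b=ctrl.camera('top')
cv2.imwrite('pics/s6.png',cv2.resize(np.hstack([a[220:320,180:280],b[130:230,130:230]])[:,:,::-1],(800,400)))
E
```

```text
(no output)
```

View pics/s6.png

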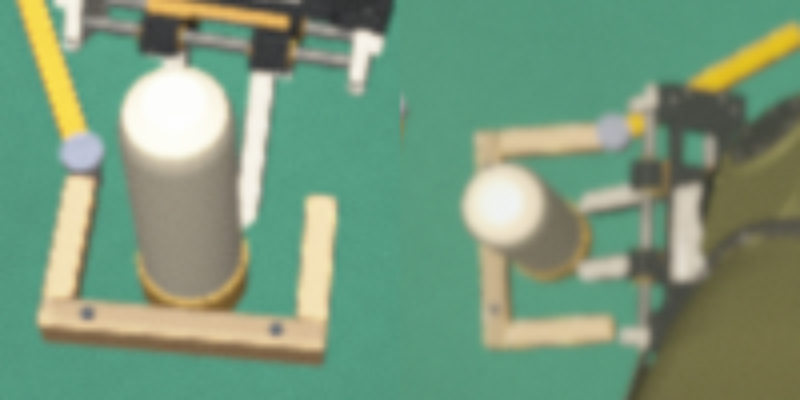

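>>> drive_tool --increments '[[[0,0,0],[0,-0.8,0.65],0.37],[[0,0,0],[0,-0.8,0.65],0.37]]'

```text
time_s: 13.95
ee_pos: [0.4984, 0.1309, 0.0256]
eef_rot: [-2.445, -0.001, -0.001]
force: [-0.7, -14.5, 0.8]
grip_width: 0.0348
```

>>> drive_tool --increments '[[[0,0,0],[0,-0.8,0.65],0.37],[[0,0,0],[0,-0.4,0.3],0.37]]'

```text
time_s: 14.2
ee_pos: [0.4987, 0.1314, 0.0256]
eef_rot: [-2.446, -0.002, -0.002]
force: [-2.4, -23.1, 4.1]
grip_width: 0.0348
```

```bash
python3 - <<'E'
from h import *
for n in('top','side'):
    im=ctrl.camera(n)[:,:,::-1];cv2.imwrite(f'pics/{n}7.png',im)
    print(n,ctrl.get_obs()['force'],proj(n,[[.4965,.169,.165],[.4965,.169,0]]))
t=cv2.imread('pics/top7.png');s=cv2.imread('pics/side7.png')
cv2.imwrite('pics/s7.png',cv2.resize(np.hstack([s[220:320,180:280],t[130:230,130:230]]),(800,400)))
E
```

```text
top [ -2.0924258  -21.28373204   3.07596484] [[157.0783149  181.71991566]
 [168.04930169 189.89342627]]
side [ -2.51132706 -21.055532     2.85848895] [[225.45795863 251.42761587]
 [229.68708624 288.75798851]]
```

View pics/s7.png

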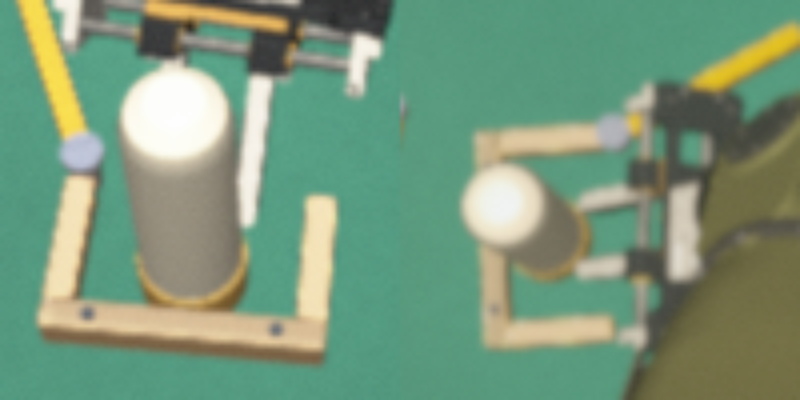

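>>> drive_tool --increments '[[[0,0,0],[0,1.5,-1.3],0.37],[[0,0,0],[0,3.8,-3.2],0.37],[[0,0,0],[0,7.7,-6.4],0.37],[[0,0,0],[0,11.5,-9.6],0.37],[[0,0,0],[0,11.5,-9.6],0.37],[[0,0,0],[0,11.5,-9.6],0.37],[[0,0,0],[0,11.5,-9.6],0.37],[[0,0,0],[0,11.5,-9.6],0.37],[[0,0,0],[0,11.5,-9.6],0.37],[[0,0,0],[0,11.5,-9.6],0.0],[[0,0,0],[0,-9,-10.7],0.0],[[0,0,0],[0,-9,-10.7],0.0],[[0,0,0],[0,-9,-10.7],0.0],[[0,0,0],[0,-9,-10.7],0.0],[[0,0,0],[0,-9,-10.7],0.0],[[0,0,0],[0,0,0],0.0]]'

```text
time_s: 16.3
ee_pos: [0.4984, 0.0113, 0.0964]
eef_rot: [-2.444, -0.002, -0.001]
force: [-0.0, -0.6, -0.1]
grip_width: 0.0005
```

```bash
python3 - <<'E'
from h import *
for n in('top','side'):
    im=ctrl.camera(n)[:,:,::-1];cv2.imwrite(f'pics/{n}8.png',im)
t=cv2.imread('pics/top8.png');s=cv2.imread('pics/side8.png')
cv2.imwrite('pics/s8.png',cv2.resize(np.hstack([s[120:320,150:350],t[80:280,120:320]]),(800,400)))
E
```

```text
(no output)
```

View pics/s8.png

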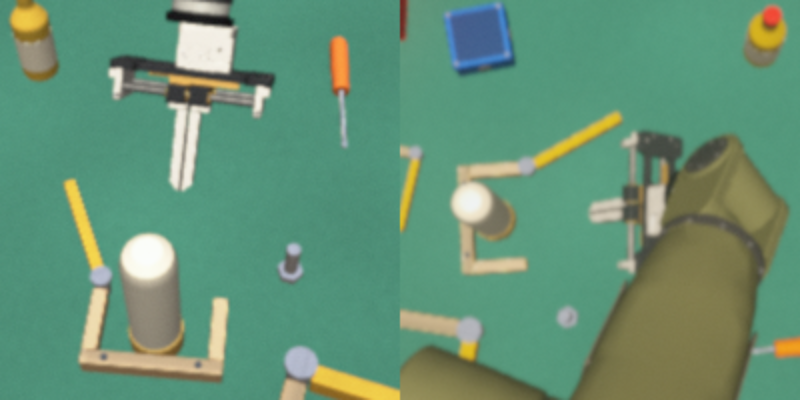

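>>> drive_tool --increments '[[[0,0,0],[21,-3.2,2.7],0.0],[[0,0,0],[21,-3.2,2.7],0.0],[[0,0,0],[21,-3.2,2.7],0.0],[[0,0,0],[21,-3.2,2.7],0.0],[[0,0,0],[21,-3.2,2.7],0.0],[[0,0,0],[21,-3.2,2.7],0.0],[[0,0,0],[21,-3.2,2.7],0.0],[[0,0,0],[21,-3.2,2.7],0.0],[[0,0,0],[0,0,0],0.0],[[0,0,0],[0,0,0],0.0]]'

```text
time_s: 17.65
ee_pos: [0.6652, 0.0446, 0.0946]
eef_rot: [-2.443, 0.001, -0.001]
force: [0.8, -0.5, -0.1]
grip_width: 0.0002
```

```bash
python3 - <<'E'
from h import *
for n in('top','side'):
    im=ctrl.camera(n)[:,:,::-1];cv2.imwrite(f'pics/{n}9.png',im)
t=cv2.imread('pics/top9.png');s=cv2.imread('pics/side9.png')
cv2.imwrite('pics/s9.png',cv2.resize(np.hstack([s[60:320,90:350],t[40:300,90:350]]),(800,400)))
E
```

```text
(no output)
```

View pics/s9.png

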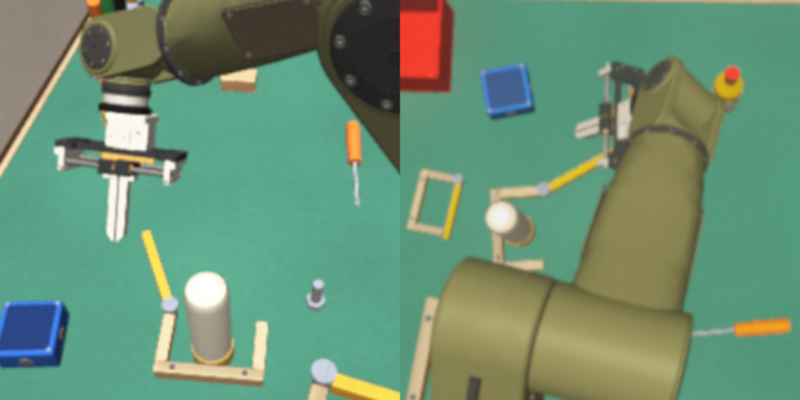

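>>> drive_tool --increments '[[[-10,0,0],[0,0,0],0.0],[[-10,0,0],[0,0,0],0.0],[[0,0,0],[0,0,0],0.0],[[0,0,0],[0,5.9,16.2],0.0],[[0,0,0],[0,5.9,16.2],0.0],[[0,0,0],[0,5.9,16.2],0.0],[[0,0,0],[0,5.9,16.2],0.0],[[0,0,0],[0,0,0],0.0]]'

```text
time_s: 18.75
ee_pos: [0.6652, 0.0447, 0.0243]
eef_rot: [-2.792, 0.003, -0.001]
force: [-1.6, 1.3, 0.1]
grip_width: 0.0004
```

```bash
python3 - <<'E'
from h import *
for n in('top','side'):
    im=ctrl.camera(n)[:,:,::-1];cv2.imwrite(f'pics/{n}10.png',im)
t=cv2.imread('pics/top10.png');s=cv2.imread('pics/side10.png')
cv2.imwrite('pics/s10.png',cv2.resize(np.hstack([s[60:320,90:350],t[40:300,90:350]]),(800,400)))
E
```

```text
(no output)
```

View pics/s10.png

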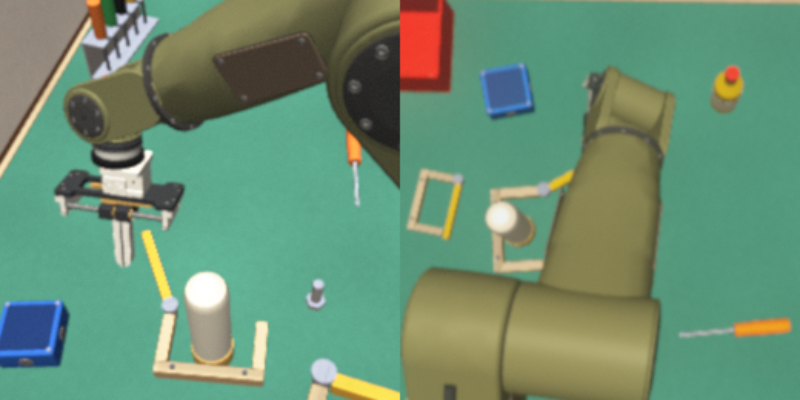

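```bash
python3 - <<'E'
import numpy as np
th=.085;ax=np.array([-np.sin(th),np.cos(th)]);ay=np.array([-np.cos(th),-np.sin(th)])
P=np.array([.571,.123]);p=np.array([.6652,.0447])
for f in list(np.arange(2.0,-.01,-.1)):
    d=np.cos(f)*ay-np.sin(f)*ax;m=np.sin(f)*ay+np.cos(f)*ax
    F=P+.105*d-.019*m-np.array([0,.005])
    s=(F-p)*1000;p=F
    print(f.__round__(2),F.round(4),'step',s.round(1),'tool',round(s[0],1),round(-.94*s[1],1),round(.342*s[1],1))
E
```

```text
2.0 [0.6392 0.0359] step [-26.   -8.8] tool -26.0 8.3 -3.0
1.9 [0.6307 0.0295] step [-8.5 -6.4] tool -8.5 6.0 -2.2
1.8 [0.6215 0.024 ] step [-9.1 -5.5] tool -9.1 5.2 -1.9
1.7 [0.6119 0.0194] step [-9.6 -4.6] tool -9.6 4.3 -1.6
1.6 [0.6018 0.0158] step [-10.   -3.6] tool -10.0 3.4 -1.2
1.5 [0.5915 0.0133] step [-10.4  -2.6] tool -10.4 2.4 -0.9
1.4 [0.5809 0.0118] step [-10.6  -1.5] tool -10.6 1.4 -0.5
1.3 [0.5703 0.0113] step [-10.7  -0.5] tool -10.7 0.4 -0.2
1.2 [0.5596 0.0119] step [-10.6   0.6] tool -10.6 -0.6 0.2
1.1 [0.5491 0.0136] step [-10.5   1.7] tool -10.5 -1.6 0.6
1.0 [0.5388 0.0163] step [-10.3   2.7] tool -10.3 -2.5 0.9
0.9 [0.5288 0.02  ] step [-10.    3.7] tool -10.0 -3.5 1.3
0.8 [0.5192 0.0247] step [-9.6  4.7] tool -9.6 -4.4 1.6
0.7 [0.5102 0.0303] step [-9.1  5.6] tool -9.1 -5.3 1.9
0.6 [0.5017 0.0369] step [-8.4  6.5] tool -8.4 -6.1 2.2
0.5 [0.494  0.0442] step [-7.8  7.3] tool -7.8 -6.9 2.5
0.4 [0.487  0.0522] step [-7.   8.1] tool -7.0 -7.6 2.8
0.3 [0.4808 0.061 ] step [-6.1  8.7] tool -6.1 -8.2 3.0
0.2 [0.4756 0.0702] step [-5.2  9.3] tool -5.2 -8.7 3.2
0.1 [0.4713 0.08  ] step [-4.3  9.8] tool -4.3 -9.2 3.3
-0.0 [0.468  0.0902] step [-3.3 10.1] tool -3.3 -9.5 3.5
```

>>> drive_tool --increments '[[[0,0,0],[-9,3,-1],0.0],[[0,0,0],[-9,3,-1],0.0],[[0,0,0],[-8,2.3,-1],0.0],[[0,0,0],[-8.5,6.0,-2.2],0.0],[[0,0,0],[-9.1,5.2,-1.9],0.0],[[0,0,0],[-9.6,4.3,-1.6],0.0],[[0,0,0],[-10,3.4,-1.2],0.0],[[0,0,0],[-10.4,2.4,-0.9],0.0],[[0,0,0],[-10.6,1.4,-0.5],0.0],[[0,0,0],[-10.7,0.4,-0.2],0.0],[[0,0,0],[-10.6,-0.6,0.2],0.0],[[0,0,0],[-10.5,-1.6,0.6],0.0],[[0,0,0],[-10.3,-2.5,0.9],0.0]]'

```text
time_s: 20.48
ee_pos: [0.539, 0.0165, 0.0264]
eef_rot: [-2.793, -0.0, -0.001]
force: [-0.5, 0.4, 0.5]
grip_width: 0.0007
```

```bash
python3 - <<'E'
from h import *
for n in('top','side'):
    im=ctrl.camera(n)[:,:,::-1];cv2.imwrite(f'pics/{n}11.png',im)
t=cv2.imread('pics/top11.png');s=cv2.imread('pics/side11.png')
cv2.imwrite('pics/s11.png',cv2.resize(np.hstack([s[60:320,90:350],t[40:300,90:350]]),(800,400)))
E
```

```text
(no output)
```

View pics/s11.png

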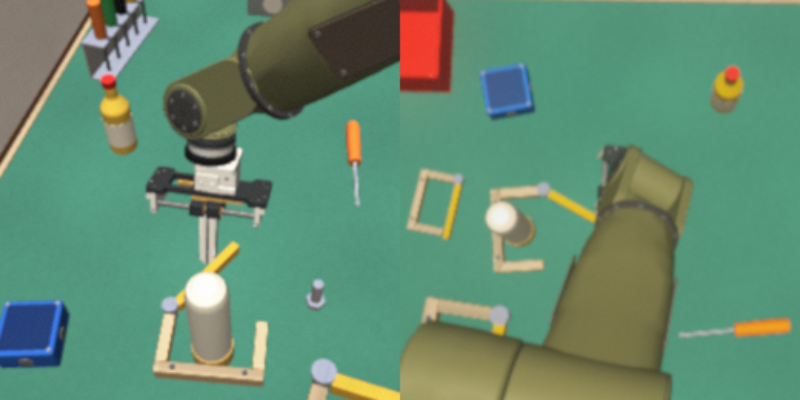

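Sweeping well: the bar is at about 1 rad with the finger behind it. I'll continue the arc.

>>> drive_tool --increments '[[[0,0,0],[-10,-3.5,1.3],0.0],[[0,0,0],[-9.6,-4.4,1.6],0.0],[[0,0,0],[-9.1,-5.3,1.9],0.0],[[0,0,0],[-8.4,-6.1,2.2],0.0],[[0,0,0],[-7.8,-6.9,2.5],0.0],[[0,0,0],[-7,-7.6,2.8],0.0],[[0,0,0],[-6.1,-8.2,3],0.0],[[0,0,0],[-5.2,-8.7,3.2],0.0],[[0,0,0],[-2.2,-4.6,1.7],0.0],[[0,0,0],[-2.2,-4.6,1.7],0.0],[[0,0,0],[0,0,0],0.0]]'

```text
time_s: 21.95
ee_pos: [0.472, 0.0805, 0.0263]
eef_rot: [-2.792, 0.0, -0.001]
force: [-0.2, -0.2, -0.8]
grip_width: 0.0004
```

```bash
python3 - <<'E'
from h import *
for n in('top','side'):
    im=ctrl.camera(n)[:,:,::-1];cv2.imwrite(f'pics/{n}12.png',im)
t=cv2.imread('pics/top12.png');s=cv2.imread('pics/side12.png')
cv2.imwrite('pics/s12.png',cv2.resize(np.hstack([s[160:310,160:310],t[130:280,130:280]]),(800,400)))
E
```

```text
(no output)
```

View pics/s12.png

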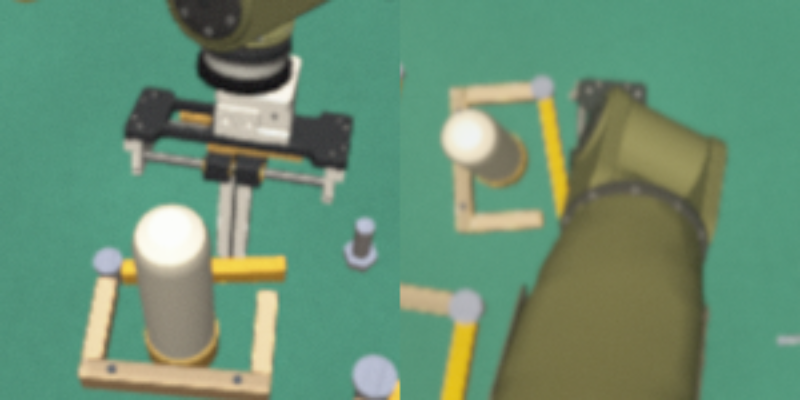

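>>> drive_tool --increments '[[[0,0,0],[-0.8,-2.4,0.9],0.0],[[0,0,0],[-0.8,-2.4,0.9],0.0],[[0,0,0],[-0.8,-2.4,0.9],0.0],[[0,0,0],[-0.4,-1.4,0.5],0.0]]'

```text
time_s: 22.55
ee_pos: [0.4693, 0.0896, 0.0262]
eef_rot: [-2.792, 0.0, -0.001]
force: [0.4, -0.3, 1.0]
grip_width: 0.0007
```

>>> drive_tool --increments '[[[0,0,0],[0,-1.4,0.5],0.0],[[0,0,0],[0,-0.9,0.3],0.0]]'

```text
time_s: 22.8
ee_pos: [0.4693, 0.0919, 0.0262]
eef_rot: [-2.792, 0.0, -0.001]
force: [-0.3, 0.5, 0.5]
grip_width: 0.0005
```

>>> drive_tool --increments '[[[0,0,0],[0,-0.9,0.3],0.0],[[0,0,0],[0,-0.9,0.3],0.0]]'

```text
time_s: 23.05
ee_pos: [0.4693, 0.0935, 0.0262]
eef_rot: [-2.793, 0.0, -0.001]
force: [-1.3, -6.9, 0.8]
grip_width: -0.0
```

>>> drive_tool --increments '[[[0,0,0],[0,-0.8,0.3],0.0],[[0,0,0],[0,0,0],0.0]]'

```text
time_s: 23.3
ee_pos: [0.4693, 0.0937, 0.0262]
eef_rot: [-2.794, -0.0, -0.001]
force: [-2.0, -11.1, 1.7]
grip_width: 0.0004
```

>>> drive_tool --increments '[[[0,0,0],[0,1,-0.3],0.0],[[0,0,0],[0,2,-0.7],0.0],[[0,0,0],[0,5,-1.7],0.0],[[0,0,0],[0,9.4,-3.4],0.0],[[0,0,0],[0,9.4,-3.4],0.0],[[0,0,0],[0,9.4,-3.4],0.0],[[0,0,0],[0,9.4,-3.4],0.0],[[0,0,0],[0,9.4,-3.4],0.0],[[0,0,0],[0,9.4,-3.4],0.0],[[0,0,0],[0,9.4,-3.4],0.0],[[0,0,0],[0,9.4,-3.4],0.0],[[0,0,0],[0,0,-20],0.0],[[0,0,0],[0,0,-25],0.0],[[0,0,0],[0,0,-25],0.0],[[0,0,0],[0,0,-25],0.0],[[0,0,0],[0,0,-25],0.0],[[0,0,0],[0,0,-25],0.0],[[0,0,0],[0,0,-20],0.0],[[0,0,0],[0,0,0],0.0]]'

```text
time_s: 25.68
ee_pos: [0.4696, -0.0509, 0.1818]
eef_rot: [-2.793, -0.002, -0.002]
force: [-0.3, 0.2, -1.3]
grip_width: 0.0007
```

```bash
python3 - <<'E'
from h import *
for n in('top','side'):
    im=ctrl.camera(n)[:,:,::-1];cv2.imwrite(f'pics/{n}13.png',im)
t=cv2.imread('pics/top13.png');s=cv2.imread('pics/side13.png')
cv2.imwrite('pics/s13.png',cv2.resize(np.hstack([s[200:320,170:290],t[130:250,130:250]]),(800,400)))
cv2.imwrite('pics/s13b.png',cv2.resize(np.hstack([s,t]),(800,300)))
E
```

```text
(no output)
```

View pics/s13.png

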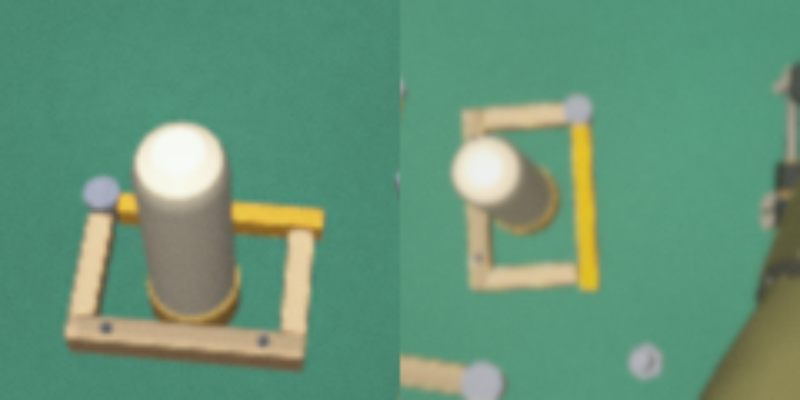

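View pics/s13b.png

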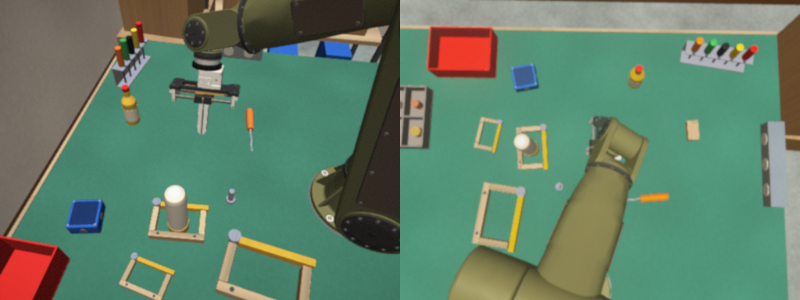

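```bash
python3 - <<'E'
from h import *
a=cv2.imread('pics/top0.png');b=cv2.imread('pics/top13.png');s0=cv2.imread('pics/side0.png');s=cv2.imread('pics/side13.png')
for nm,A,B,r in(('box',a,b,(75,120,138,180)),('glue',a,b,(80,115,288,318)),('block',a,b,(148,185,360,390)),('bolt_s',s0,s,(238,265,285,305)),('driver_s',s0,s,(135,195,310,330))):
    print(nm,cv2.absdiff(A,B)[r[0]:r[1],r[2]:r[3]].max())
print(ctrl.hand_in())
E
```

```text
box 7
glue 8
block 6
bolt_s 16
driver_s 20
the job is handed in; nothing more can be done
None
```

The diffuser is home against the back board of the bay and the yellow bar is shut across the mouth. I handed the job in at about 26 s of the 72 s allowed.

- **Diffuser:** I pushed it on its brass collar with the fingers part-open and the tool tilted 40°. It slid upright with 1–2 N of force. At the back board the force rose to about 23 N, and it stopped moving.
- **Bar:** I swept it shut with closed fingers until it met its stop, which showed as about 11 N. I then backed off and raised the arm clear.
- **Last checks:** In the final pictures the diffuser stands upright. The bar lies flush across the mouth, with roughly the expected 15 mm between it and the collar.
- **Other objects:** The electrical box, glue bottle, wood block, bolt and screwdriver look the same as in the first pictures. The largest pixel differences were 6–20 out of 255, highest for the bolt and screwdriver.

None of the checks failed or disagreed.

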